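# Put the glass jewels back on their own window patterns

## Task

The three glass centre jewels have been laid on the wrong pattern cards: set each one flat inside the blank outline in the middle of the pattern of its own colour, turned to fit the outline, parking one on the free light pad on the way. Set the jewels down gently rather than dropping them, don't let them knock against each other, and leave the tumbler, basket and pliers where they are.

Things in the scene. Friction and masses are not known exactly. Their poses are not given: they have to be found in the camera images.
- red_jewel: Round ruby-red pressed-glass jewel with a faceted top and a copper-foiled upright edge: 44 mm across, 16 mm high; the upright edge runs from 0 to 11 mm, the facets above slope inwards; about 45 to 70 g. Origin at the centre of its underside, z up. It is loose and at the start it lies on a card that is not its own.
- amber_jewel: Square amber (orange-yellow) glass jewel, faceted top, copper-foiled upright edge: 42 x 42 mm, 16 mm high; upright edge from 0 to 11 mm; about 45 to 75 g. Its x and y axes are square to its sides. Origin at the centre of its underside, z up. It is loose and at the start it lies on a card that is not its own.
- blue_jewel: Oblong dark-blue step-cut glass jewel, copper-foiled upright edge: 60 mm along its x axis, 38 mm along its y axis, 16 mm high; upright edge from 0 to 11 mm; about 55 to 90 g. Origin at the centre of its underside, z up. It is loose and at the start it lies on a card that is not its own.
- red_pattern: White pattern card with a round window design whose panes are coloured pale red, 138 mm across. Fixed card 150 x 150 x 2 mm; origin at its centre on the underside (bench level), z up, card top at z = 2 mm. In its middle is the blank round outline, 52 mm across, for the red jewel.
- amber_pattern: White pattern card with a square window design whose panes are coloured pale amber-yellow, 132 mm square. Fixed card 150 x 150 x 2 mm; origin at its centre on the underside (bench level), z up, card top at z = 2 mm. In its middle is the blank square outline, 50 x 50 mm with sides along the card's x and y axes, for the amber jewel.
- blue_pattern: White pattern card with a long round-ended window design whose panes are coloured pale blue, 142 x 112 mm. Fixed card 150 x 150 x 2 mm; origin at its centre on the underside (bench level), z up, card top at z = 2 mm. In its middle is the blank oblong outline, 68 mm along the card's x axis by 46 mm along its y axis, for the blue jewel.
- light_pad: Slim LED light pad with a black frame and a bright pale lit face, 150 mm (x) x 180 mm (y) x 8 mm, fixed and empty at the start; origin at its centre on the underside, lit face at z = 8 mm, 126 x 150 mm. The free spot.
- tumbler: Bystander: dark-green drinking tumbler with a steel rim, 86 mm across, 173 mm tall, standing loose; origin at the centre of its foot.
- basket: Bystander: blue plastic basket of glass scraps, 160 x 110 mm, 60 mm high, standing loose; origin at the centre of its underside.
- pliers: Bystander: running pliers with black grips lying flat and loose, 205 mm along its y axis (jaws to -y), 65 mm wide, 16 mm high; origin near the middle, at bench level.
Mind the look-alikes: they are no part of the job. What is meant by the blue_jewel is not green or grey, and is the larger of those in its own colour.

How it is judged:
By the outcome, as a careful person would: the job done as asked, in the order asked, and still so for the second after the job is handed in, with the robot touching nothing.
It also fails if it takes over 101 s, if anything falls off the work surface, if the arm or the gripper's body presses on something with over 40 N, if the wrist force passes 120 N, or if a joint passes its speed limit or range.

## Robot

A 6-joint arm with a two-finger parallel gripper is mounted at the origin on the work surface. World frame = base frame: x ahead of the robot, y to its left, z up, the work surface at z = 0. Lengths are in m, angles in rad, forces in N, time in s.
With the tool pointing down it reaches from about 0.275 to 0.75 m from the base axis. Payload 10.2 kg.
Tool frame: the origin (TCP) lies midway between the tips of the shut fingers; the grasp point (between the pads) lies behind it (manip.grip_point_offset is the z of the grasp point in the tool frame, in m); z points along the fingers, y is the line along which they close (so a half turn about z gives the same grasp; the last joint's range is limited). The gripper opens to 88 mm and grips with 3 to 60 N. Pads are 18 mm wide; open, the fingers measure 123 mm over their backs; the gripper's body (75 mm by 187 mm) begins 45 mm behind the grasp point.
Start: joints at [0.998, 0.313, 1.498, -0, 1.331, -0.223], TCP at [0.18, 0.493, 0.217] pointing down, gripper open.
Joint ranges: [-2.94, 2.94], [-0.97, 2.17], [0.19, 2.56], [-1.23, 4.37], [0.02, 3.11], [-2.88, 2.88]. Speed limits (rad/s): [2.39, 2.39, 3.01, 3.14, 3.14, 3.14].

## Interface

Orientations are given as [roll, pitch, yaw] about the fixed x, y, z axes, in that order (R = Rz(yaw) Ry(pitch) Rx(roll)).
In Python, from rig import readout, optics, hand_in, manip gives the robot as it stands. The module is installed in compiled form; this text tells all that it offers.
- The arm moves only by the shell command python3 -m crank 'ROWS' [OPENING]. ROWS is JSON, one flat list of numbers, 4 for each row, row after row: the shift along the tool's x, y, z in mm, then the turn about the tool's z in rad. In form: [dx, dy, dz, turn, dx, dy, dz, turn, ...]. A call has 1 to 10 rows; each row is the pose to reach, as a shift and turn from the pose commanded when the call began, along the tool's axes at that moment; what a row does not reach only later rows make up. A row lasts 1/8 s, in which the tool goes at most 62.5 mm and 10.7 degrees, less where a joint would pass 70% of its speed; a pose out of reach is approached as far as the arm can. A call with a gripper value outside its range is refused whole. OPENING is the finger opening in mm, from 0 to 88.1, set as the call begins (- or left out, the last holds). The fingers move at their own pace and stop on an object; the grip force is fixed at half the most. Time passes only in rows, so rows that repeat a pose let the fingers close. It gives the time, the measured TCP pose, the force, the opening and the grip force at its end, in the units of the state.
- readout.observe(): the state, without advancing time (a new reading comes with each control period).
- optics.get_image(name): name is "side" or "top"; returns the picture (384x512x3 uint8, blue, green, red); there is no depth.
- optics.get_calibration(name): a dict with "camera_matrix" (3x3 intrinsics, pixels), "R" (3x3) and "t" (3): a world point X has camera coordinates R X + t. Camera axes: x right, y down, z forward; pixel columns grow to the right and rows downward; lengths in m; the calibration is good to about 2 mm. A picture is of the moment at which its call begins. get_calibration takes no time and is no camera call.
- hand_in(): hands the job in; it is judged then, once.
The state is a dict: "time": time; "joints": joint angles; "qvel": joint speeds; "joint_torque": joint torques, N m; "ee_pos": TCP position; "tool_rot": TCP orientation; "force": force on the tool from outside, world axes, zero at the start; "wrist_torque": the same for the moment, N m; "gripper_width": finger opening in m; "grip_force": force on a finger pad.
Only numpy, scipy, OpenCV 4.12 (cv2) and the standard library are available. Lean on these libraries where they do the work, as an engineer would, in place of code of your own. Each camera call takes 0.05 s, during which the arm holds its last target. There are 200 camera calls.

## Working session

There is one attempt and no reset: what is moved stays moved. The work goes in short steps, Python scripts to look and compute and a shell command to move; the robot and the scene stay as the last step left them, time stands still between calls to the robot, and variables do not carry over. Pictures are saved under pics/ and viewed, at most 14 in all, crops included, and the job is handed in when it is done.

```bash
mkdir -p pics; python3 - <<'E'
from rig import readout, optics, manip
import cv2,numpy as np
for n in("top","side"):
    cv2.imwrite(f"pics/{n}0.png",optics.get_image(n)); c=optics.get_calibration(n)
    print(n,c["camera_matrix"].tolist(),(-c["R"].T@c["t"]).round(3),c["R"].round(2).tolist())
s=readout.observe();print(s["time"],s["ee_pos"],s["tool_rot"],s["gripper_width"],manip.grip_point_offset)
E
```

```text
top [[383.805695924982, 0.0, 255.6956008054589], [0.0, 383.805695924982, 192.47143766255988], [0.0, 0.0, 1.0]] [ 0.317 -0.05   1.041] [[0.02, -1.0, 0.01], [-0.98, -0.02, -0.17], [0.17, -0.01, -0.99]]
side [[382.36081554413465, 0.0, 253.58921986547105], [0.0, 382.36081554413465, 199.72953629570543], [0.0, 0.0, 1.0]] [ 0.099 -0.663  0.745] [[0.84, -0.54, 0.02], [-0.36, -0.59, -0.72], [0.4, 0.6, -0.7]]
0.1 [0.17980571 0.49299538 0.21633323] [-3.14050420e+00 -2.60936504e-04  2.79177437e+00] 0.087801381593647 -0.0187
```

View pics/top0.png

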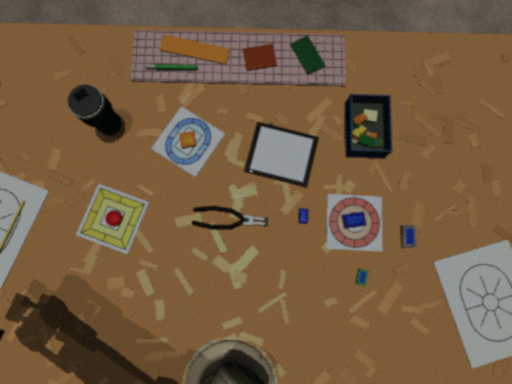

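View pics/side0.png

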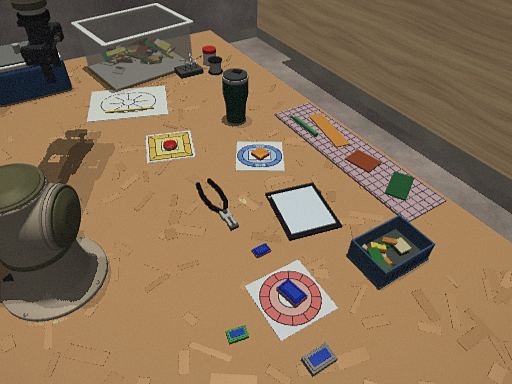

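The top view shows the amber jewel on the blue card (188,140), the red jewel on the amber card (114,218) and the blue jewel on the red card (354,220). The empty pad is at (282,154). Blue look-alikes lie at (303,215), (408,237) and (361,277). The side view agrees, with the jewels at (260,154), (170,145) and (292,291).

```bash
cat > h.py <<'E'
import cv2,numpy as np
from rig import readout, optics
def ray(n,uv,z):
    c=optics.get_calibration(n);R=c["R"];C=-R.T@c["t"]
    uv=np.atleast_2d(uv).astype(float)
    d=np.c_[uv,np.ones(len(uv))]@np.linalg.inv(c["camera_matrix"]).T@R
    return (C+d*((z-C[2])/d[:,2])[:,None])[:,:2]
def proj(n,X):
    c=optics.get_calibration(n);p=c["camera_matrix"]@(c["R"]@np.array(X,float)+c["t"]);return p[:2]/p[2]
S=4
def contour(n,img,uv,mask,r,zs,near=True):
    """mask(hsv)->bool in a 4x crop of radius r px; contour of component nearest to uv, as world points at zs"""
    u,v=map(int,uv);x0,y0=max(u-r,0),max(v-r,0);cr=img[y0:v+r,x0:u+r]
    big=cv2.resize(cr,None,fx=S,fy=S,interpolation=cv2.INTER_CUBIC)
    m=mask(cv2.cvtColor(big,cv2.COLOR_BGR2HSV).astype(int)).astype(np.uint8)*255
    cs,_=cv2.findContours(m,cv2.RETR_EXTERNAL,cv2.CHAIN_APPROX_NONE)
    cs=[c for c in cs if cv2.contourArea(c)>150]
    p=max(cs,key=cv2.contourArea)
    px=(cv2.convexHull(p)[:,0]+.5)/S-.5+[x0,y0]
    return ray(n,px,zs)
def rect(w):
    (c,s,a)=cv2.minAreaRect((w*1000).astype(np.float32))
    if s[0]<s[1]: s=s[::-1];a+=90
    return np.round(c,1),np.round(s,1),round((a+90)%180-90,1)
M={"red":lambda h:((h[...,0]<8)|(h[...,0]>172))&(h[...,1]>170)&(h[...,2]>60),
 "amber":lambda h:(h[...,0]>5)&(h[...,0]<25)&(h[...,1]>170)&(h[...,2]>90),
 "blue":lambda h:(h[...,0]>108)&(h[...,0]<130)&(h[...,1]>120),
 "white":lambda h:(h[...,1]<70)&(h[...,2]>110),}
E
python3 - <<'E'
from h import *
I={n:optics.get_image(n) for n in("top","side")}
P={"top":dict(red=(114,218),amber=(188,140),blue=(354,220)),"side":dict(red=(170,145),amber=(260,154),blue=(292,291))}
for n in I:
  for k,uv in P[n].items():
    print(n,k,cv2.cvtColor(I[n],cv2.COLOR_BGR2HSV)[uv[1],uv[0]],rect(contour(n,I[n],uv,M[k],16 if n=="top" else 20,.012)))
C={"top":dict(cred=(354,222),camber=(113,218),cblue=(188,140),pad=(282,154)),"side":dict(cred=(292,297),camber=(170,146),cblue=(260,156),pad=(303,210))}
for n in I:
  for k,uv in C[n].items():
    print(n,k,rect(contour(n,I[n],uv,M["white"],46 if n=="side" else 38,.008 if k=="pad" else .002)))
for n in I:
  print(n,"bluepanes",rect(contour(n,I[n],C[n]["cblue"],lambda h:(h[...,0]>100)&(h[...,0]<128)&(h[...,1]>60),34,.002)))
for k in P["top"]:
  a=contour
b=I["top"]
cv2.imwrite("pics/c1.png",np.hstack([cv2.resize(b[v-40:v+40,u-40:u+40],(266,266),interpolation=2) for u,v in[(114,218),(188,140),(354,220)]]))
E
```

```text
top red [179 210 136] (array([420.4, 321.9]), array([40.3, 37.1]), 79.9)
top amber [ 20 187 142] (array([644. , 135.4]), array([39. , 37.4]), 12.9)
top blue [114 200 126] (array([ 428.8, -323.3]), array([57.3, 35. ]), -79.3)
side red [  0 181 196] (array([423.4, 328. ]), array([40.8, 39.5]), -31.1)
side amber [ 16 184 197] (array([647.8, 138.4]), array([43.4, 42.5]), 12.1)
side blue [114 188 156] (array([ 431. , -321.3]), array([58.9, 37.2]), -80.2)
top cred (array([ 423.4, -326.8]), array([153. , 152.5]), 88.4)
top camber (array([421.1, 329. ]), array([152.8, 152.6]), 71.1)
top cblue (array([642.8, 135.9]), array([152.9, 152.6]), 58.3)
top pad (array([ 609.8, -127. ]), array([149.7, 125.9]), 76.6)
side cred (array([ 424.2, -326. ]), array([152.4, 152.2]), 88.3)
side camber (array([422.7, 332.2]), array([154.8, 152.1]), 71.2)
side cblue (array([644.8, 138.2]), array([153.8, 152.6]), 57.9)
side pad (array([ 608. , -123.8]), array([153. , 137.1]), 76.6)
top bluepanes (array([643.1, 136. ]), array([139.7, 110.4]), -31.7)
side bluepanes (array([645.6, 138.1]), array([140.1, 111.3]), -31.2)
```

View pics/c1.png

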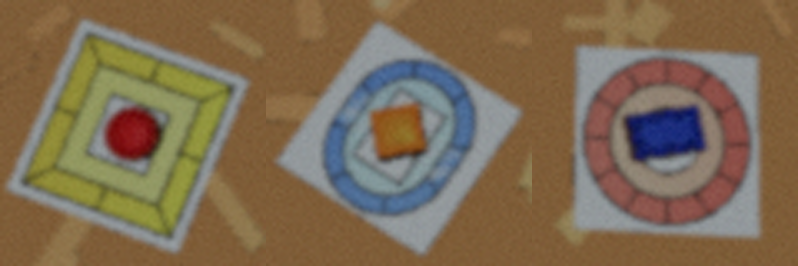

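The crop shows the jewels lying off-centre and turned on their cards; all measured sizes match (card about 152 mm, jewels about 40 and 58x36 mm). The two views agree to about 3 mm, so I'll average them. First I'll park red.

```bash
cat > go.py <<'E'
import sys,numpy as np
from rig import readout
from scipy.spatial.transform import Rotation as R
# usage: go.py x y z closing_dir_deg  -> shift in tool mm, turn rad
x,y,z,c=map(float,sys.argv[1:]);s=readout.observe()
T=R.from_euler("xyz",s["tool_rot"]);d=T.inv().apply(np.array([x,y,z])-np.array(s["ee_pos"])*1000)
yaw=np.degrees(s["tool_rot"][2]);t=-((c+90-yaw+90)%180-90)
print("t",round(s["time"],2),"pos",(np.array(s["ee_pos"])*1000).round(1),"close",round(yaw-90,1),"d",d.round(1),"turn",round(np.radians(t),3),"q6",round(s["joints"][5],2),"F",np.round(s["force"],1),"w",round(s["gripper_width"]*1000,1))
E
python3 go.py 421.9 325 60 70
```

```text
t 0.2 pos [179.8 493.1 216.5] close 70.0 d [-285.   -74.8  156.5] turn -0.001 q6 -0.22 F [ 0.3 -0.  -0.1] w 88.0
```

```bash
python3 -m crank '[-40,-10,0,0,-90,-25,20,0,-140,-40,50,0,-190,-50,80,0,-240,-65,120,0,-275,-73,150,0,-285,-75,157,0,-285,-75,157,0]' 88; python3 go.py 421.9 325 4.5 70
```

```text
time: 1.2
ee_pos: [0.4219, 0.3253, 0.0601]
tool_rot: [3.142, -0.0, 2.791]
force: [-0.4, 0.8, 0.8]
gripper_width: 0.0882
grip_force: 0.0
t 1.2 pos [421.9 325.3  60.1] close 69.9 d [-0.1 -0.3 55.6] turn -0.001 q6 -0.78 F [-0.4  0.8  0.8] w 88.2
```

```bash
python3 -m crank '[0,0,15,0,0,0,30,0,0,0,42,0,0,0,50,0,0,0,54,0,0,0,55.5,0,0,0,55.5,0]' 88; python3 -m crank '[0,0,0,0,0,0,0,0,0,0,0,0,0,0,0,0,0,0,0,0,0,0,0,0]' 30; python3 go.py 421.9 325 60 70
```

```text
time: 2.08
ee_pos: [0.4221, 0.3251, 0.0045]
tool_rot: [3.141, 0.0, 2.792]
force: [0.1, -0.3, 0.7]
gripper_width: 0.088
grip_force: 0.0
time: 2.82
ee_pos: [0.422, 0.3251, 0.0043]
tool_rot: [-3.142, -0.0, 2.792]
force: [0.3, 0.6, 0.0]
gripper_width: 0.0309
grip_force: 0.0
t 2.83 pos [422.  325.1   4.3] close 70.0 d [  0.   -0.1 -55.7] turn -0.001 q6 -0.78 F [0.3 0.6 0. ] w 30.9
```

The fingers closed to 30.9 mm with no grip force, so the jewel is not held. I'll look.

```bash
python3 - <<'E'
from h import *
b=optics.get_image("top");s=optics.get_image("side")
cv2.imwrite("pics/c2.png",np.hstack([cv2.resize(b[178:258,74:154],(390,390),interpolation=2),cv2.resize(s[105:185,130:210],(390,390),interpolation=2)]))
E
```

```text
(no output)
```

View pics/c2.png

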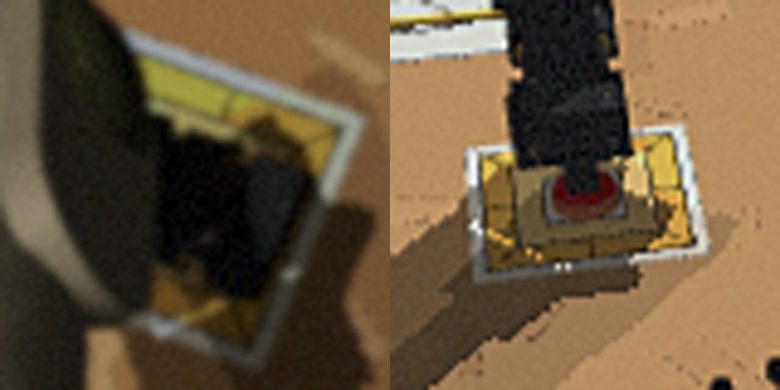

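```bash
python3 - <<'E'
from h import *
for s in(-1,0,1):
  for z in(.004,.017,.023):
    p=(.422+s*.0155*.343,.325+s*.0155*.939,z)
    print(s,z,"side crop",((proj("side",p)-[130,105])*390/80+[390,0]).round(),"top crop",((proj("top",p)-[74,178])*390/80).round())
s=readout.observe();print(s["wrist_torque"],s["joint_torque"])
E
```

```text
-1 0.004 side crop [586. 214.] top crop [219. 203.]
-1 0.017 side crop [584. 198.] top crop [210. 200.]
-1 0.023 side crop [582. 190.] top crop [207. 199.]
0 0.004 side crop [585. 200.] top crop [193. 193.]
0 0.017 side crop [582. 184.] top crop [185. 190.]
0 0.023 side crop [581. 177.] top crop [181. 189.]
1 0.004 side crop [583. 187.] top crop [167. 183.]
1 0.017 side crop [581. 171.] top crop [159. 180.]
1 0.023 side crop [579. 163.] top crop [155. 179.]
[0.02174797 0.01289354 0.0057376 ] [-3.49245120e-04 -4.55490088e+01 -1.83008283e+01  3.28636961e-02
  6.52649277e-02 -1.22303089e-05]
```

The front fingertip appears at about (583,190) in the side crop. That matches a tip height of about 23 mm rather than 4 mm, so the tips sit higher when open and passed over the jewel without moving it. I'll open to 60 mm and check.

```bash
python3 -m crank '[0,0,0,0,0,0,0,0,0,0,0,0,0,0,0,0]' 58; python3 - <<'E'
from h import *
s=optics.get_image("side")
st=readout.observe();w=st["gripper_width"]/2;print(st["ee_pos"],w)
cr=cv2.resize(s[95:185,120:220],(800,720),interpolation=2)
for sg in(-1,1):
  for z in (.004,.012,.02,.028):
    p=(proj("side",(.422+sg*w*.343,.325+sg*w*.939,z))-[120,95])*8+4
    cv2.circle(cr,tuple(int(a) for a in p),4,(255,255,0) if sg<0 else (255,0,255),-1)
cv2.imwrite("pics/c3.png",cr[:600])
E
```

```text
time: 3.42
ee_pos: [0.422, 0.3251, 0.0043]
tool_rot: [-3.142, -0.0, 2.792]
force: [0.3, 0.6, 0.1]
gripper_width: 0.0577
grip_force: 0.0
[0.42198862 0.32507964 0.00432916] 0.02908762065812273
```

View pics/c3.png

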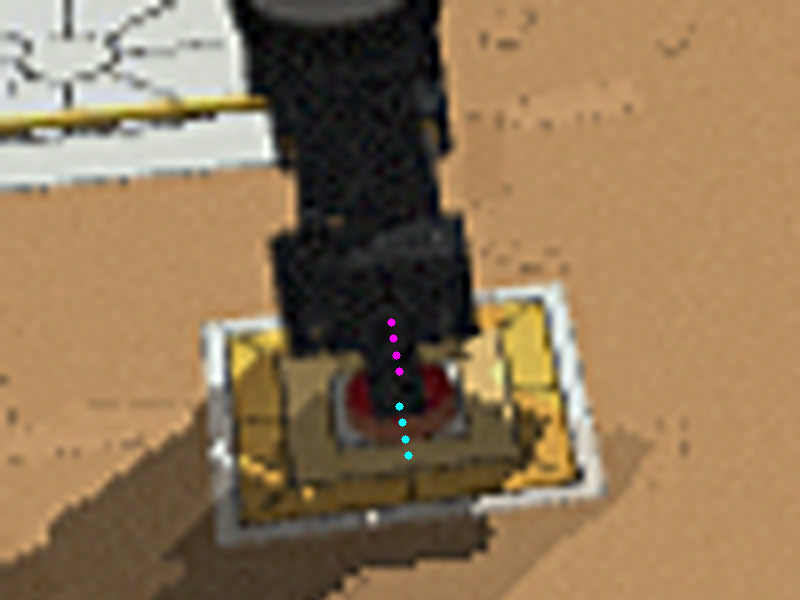

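The front fingertip sits at about (400,412), at a height of roughly 25 mm with a reported TCP z of 4 mm. I'll go down in small steps, watching the force.

```bash
python3 -m crank '[0,0,3,0,0,0,6,0,0,0,8,0,0,0,8,0]' 62; python3 -m crank '[0,0,2,0,0,0,4,0,0,0,4,0]' 62;
```

```text
time: 3.98
ee_pos: [0.4219, 0.325, -0.0039]
tool_rot: [-3.141, -0.0, 2.792]
force: [0.6, 0.1, -0.2]
gripper_width: 0.0618
grip_force: 0.0
time: 4.35
ee_pos: [0.4219, 0.325, -0.0078]
tool_rot: [-3.141, -0.0, 2.792]
force: [0.6, 0.4, -0.1]
gripper_width: 0.0623
grip_force: 0.0
```

```bash
python3 -m crank '[0,0,1.5,0,0,0,3,0,0,0,4,0,0,0,4,0]'; python3 -m crank '[0,0,1,0,0,0,2,0,0,0,2,0]'; python3 - <<'E'
from h import *
s=optics.get_image("side")
st=readout.observe();w=st["gripper_width"]/2;print(st["ee_pos"],w)
cr=cv2.resize(s[115:175,130:210],(800,600),interpolation=2)
for sg in(-1,1):
  for z in (.002,.01,.02):
    p=(proj("side",(.422+sg*w*.343,.325+sg*w*.939,z))-[130,115])*10+5
    cv2.circle(cr,tuple(int(a) for a in p),4,(255,255,0) if sg<0 else (255,0,255),-1)
cv2.imwrite("pics/c4.png",cr)
E
```

```text
time: 4.85
ee_pos: [0.4219, 0.3251, -0.0118]
tool_rot: [-3.141, -0.0, 2.792]
force: [-0.5, 0.2, -0.2]
gripper_width: 0.0622
grip_force: 0.0
time: 5.22
ee_pos: [0.422, 0.325, -0.0138]
tool_rot: [-3.141, -0.0, 2.792]
force: [-0.5, 0.2, -0.4]
gripper_width: 0.0618
grip_force: 0.0
[ 0.42193124  0.3250784  -0.01371668] 0.0310390630773934
```

View pics/c4.png

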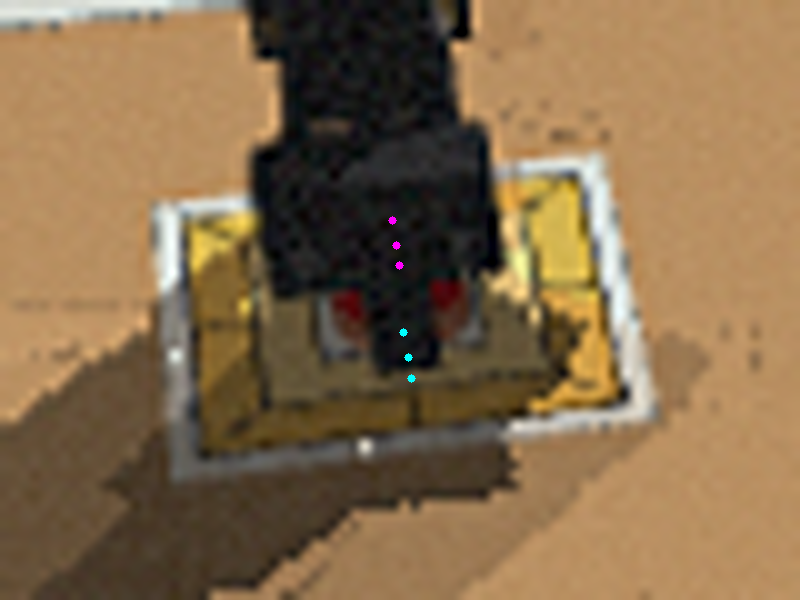

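The fingertip is now at about (405,370), near z = 5 mm and beside the jewel's upright edge. The offset is about 19 mm, so I'll go 1 mm lower and close.

```bash
python3 -m crank '[0,0,1,0,0,0,1,0,0,0,1,0,0,0,1,0,0,0,1,0,0,0,1,0]' 36; python3 go.py 421.9 325 60 70
```

```text
time: 6.02
ee_pos: [0.422, 0.3251, -0.0147]
tool_rot: [-3.142, 0.0, 2.792]
force: [-0.4, -0.1, -0.1]
gripper_width: 0.0425
grip_force: 30.0
t 6.03 pos [422.  325.1 -14.7] close 70.0 d [  0.   -0.1 -74.7] turn -0.001 q6 -0.78 F [-0.4 -0.1 -0.1] w 42.5
```

Red is held at 30 N. Lifting and moving to the pad.

```bash
python3 -m crank '[0,0,-4,0,0,0,-12,0,0,0,-30,0,0,0,-50,0,0,0,-70,0,0,0,-75,0,0,0,-75,0]'; python3 go.py 609 -125 60 70
```

```text
time: 6.9
ee_pos: [0.4219, 0.3251, 0.0603]
tool_rot: [3.141, 0.0, 2.792]
force: [0.0, -0.4, -0.6]
gripper_width: 0.0429
grip_force: 30.0
t 6.9 pos [421.9 325.1  60.3] close 70.0 d [-3.300e+02 -3.587e+02  3.000e-01] turn -0.001 q6 -0.78 F [ 0.  -0.4 -0.6] w 42.9
```

```bash
python3 -m crank '[-20,-22,0,0,-53,-57,0,0,-89,-97,0,0,-125,-136,0,0,-162,-176,0,0,-198,-215,0,0,-234,-255,0,0,-271,-294,0,0,-304,-330,0,0,-330,-359,0,0]'; python3 -m crank '[0,0,0,0,0,0,0,0]'; python3 go.py 609 -125 -8.5 70
```

```text
time: 8.15
ee_pos: [0.609, -0.1271, 0.0591]
tool_rot: [3.142, -0.002, 2.791]
force: [0.1, 0.7, -1.5]
gripper_width: 0.0426
grip_force: 30.0
time: 8.4
ee_pos: [0.6083, -0.1244, 0.0594]
tool_rot: [3.141, -0.002, 2.792]
force: [0.5, 0.1, 0.2]
gripper_width: 0.0426
grip_force: 30.0
t 8.4 pos [ 608.3 -124.4   59.4] close 70.0 d [-1.  -0.4 67.9] turn -0.001 q6 -1.61 F [0.5 0.1 0.2] w 42.6
```

```bash
python3 -m crank '[-1,0,15,0,-1,0,32,0,-1,0,48,0,-1,0,58,0,-1,0,63,0,-1,0,65.5,0,-1,0,67,0,-1,0,67.6,0,-1,0,67.6,0]'; python3 -m crank '[0,0,0.4,0,0,0,0.4,0]'
```

```text
time: 9.52
ee_pos: [0.61, -0.1256, -0.0071]
tool_rot: [-3.142, 0.0, 2.792]
force: [-0.2, -0.1, -0.8]
gripper_width: 0.0427
grip_force: 30.0
time: 9.78
ee_pos: [0.6099, -0.1256, -0.0076]
tool_rot: [-3.142, 0.0, 2.792]
force: [0.1, -0.5, -0.4]
gripper_width: 0.0427
grip_force: 30.0
```

```bash
python3 -m crank '[0,0,0.5,0,0,0,0.8,0,0,0,0.8,0]';python3 -m crank '[0,0,0.3,0,0,0,0.3,0]'
```

```text
time: 10.15
ee_pos: [0.6099, -0.1256, -0.0085]
tool_rot: [3.142, -0.0, 2.792]
force: [-0.6, 0.3, -0.6]
gripper_width: 0.0425
grip_force: 30.0
time: 10.4
ee_pos: [0.6099, -0.1256, -0.0087]
tool_rot: [-3.142, 0.0, 2.792]
force: [-0.4, 0.2, 0.1]
gripper_width: 0.0428
grip_force: 30.0
```

```bash
python3 -m crank '[0,0,0.4,0,0,0,0.4,0]';python3 -m crank '[0,0,0,0,0,0,0,0,0,0,0,0,0,0,0,0]' 62; python3 -m crank '[0,0,-8,0,0,0,-25,0,0,0,-55,0,0,0,-80,0,0,0,-80,0]' 62; python3 go.py 646 137 60 12.5
```

```text
time: 10.65
ee_pos: [0.6099, -0.1256, -0.0088]
tool_rot: [-3.142, 0.0, 2.792]
force: [-2.9, 1.1, 5.8]
gripper_width: 0.042
grip_force: 30.0
time: 11.15
ee_pos: [0.6099, -0.1256, -0.0093]
tool_rot: [3.142, -0.0, 2.792]
force: [-0.2, -0.0, 0.4]
gripper_width: 0.0619
grip_force: 0.0
time: 11.78
ee_pos: [0.611, -0.1261, 0.0736]
tool_rot: [-3.141, 0.005, 2.792]
force: [-0.9, -0.6, 0.0]
gripper_width: 0.0622
grip_force: 0.0
t 11.78 pos [ 611.  -126.1   73.6] close 70.0 d [ 57.4 259.1  13.2] turn 1.003 q6 -1.61 F [-0.9 -0.6  0. ] w 62.2
```

Red is parked; contact was felt at −8.8 mm. Next is amber.

```bash
python3 -m crank '[8,35,0,0.15,18,80,0,0.32,28,125,3,0.5,38,170,6,0.67,48,215,10,0.84,55,248,13,0.97,57.5,259,13,1.003,57.5,259,13,1.003,57.5,259,13,1.003]' 66; python3 go.py 646 137 -14.5 12.5; python3 - <<'E'
from h import *
b=optics.get_image("top")
print(rect(contour("top",b,(282,154),M["red"],40,.018)))
E
```

```text
time: 12.9
ee_pos: [0.6445, 0.1367, 0.0574]
tool_rot: [-3.141, 0.0, 1.789]
force: [0.1, -0.8, 0.2]
gripper_width: 0.0659
grip_force: 0.0
t 12.9 pos [644.5 136.7  57.4] close 12.5 d [-0.   1.6 71.9] turn 0.0 q6 -0.19 F [ 0.1 -0.8  0.2] w 65.9
(array([ 607.7, -125.8]), array([38. , 37.1]), -45.0)
```

```bash
python3 -m crank '[0,1.5,15,0,0,1.5,35,0,0,1.5,52,0,0,1.5,62,0,0,1.5,68,0,0,1.5,71,0,0,1.5,72,0,0,1.5,72,0]' 66; python3 go.py 646 137 -14.7 12.5
```

```text
time: 13.95
ee_pos: [0.6463, 0.1377, -0.0138]
tool_rot: [3.141, 0.0, 1.789]
force: [0.3, -0.7, -0.2]
gripper_width: 0.0659
grip_force: 0.0
t 13.95 pos [646.3 137.7 -13.8] close 12.5 d [-0.7 -0.5  0.9] turn -0.0 q6 -0.18 F [ 0.3 -0.7 -0.2] w 65.9
```

```bash
python3 -m crank '[0,0,0,0,0,0,0,0,0,0,0,0,0,0,0,0,0,0,0,0]' 34; python3 -m crank '[0,0,-4,0,0,0,-12,0,0,0,-30,0,0,0,-50,0,0,0,-70,0,0,0,-75,0,0,0,-75,0]';python3 go.py 421.9 330.6 60 -18.9
```

```text
time: 14.58
ee_pos: [0.6462, 0.1377, -0.0141]
tool_rot: [3.141, 0.0, 1.789]
force: [-0.1, -1.1, 0.5]
gripper_width: 0.0413
grip_force: 30.0
time: 15.45
ee_pos: [0.6461, 0.1377, 0.061]
tool_rot: [3.141, 0.0, 1.789]
force: [0.3, 0.1, -0.9]
gripper_width: 0.0416
grip_force: 30.0
t 15.45 pos [646.1 137.7  61. ] close 12.5 d [ 236.8 -177.2    1. ] turn 0.548 q6 -0.18 F [ 0.3  0.1 -0.9] w 41.6
```

```bash
python3 -m crank '[15,-11,0,0.04,45,-34,0,0.11,80,-60,0,0.19,118,-88,0,0.27,155,-116,0,0.36,190,-142,0,0.44,218,-163,0,0.51,233,-174,0,0.54,237,-177,0,0.548,237,-177,0,0.548]';  python3 - <<'E'
from h import *
I={n:optics.get_image(n) for n in("top","side")}
for n,uv in(("top",(188,140)),("side",(260,156))): print(n,"cblue",rect(contour(n,I[n],uv,M["white"],42,.002)))
E
python3 go.py 421.9 331 -13.4 -18.9
```

```text
time: 16.7
ee_pos: [0.4222, 0.3306, 0.0605]
tool_rot: [-3.141, 0.0, 1.241]
force: [-0.4, -1.0, -0.4]
gripper_width: 0.0413
grip_force: 30.0
top cblue (array([642.9, 135.9]), array([153. , 152.5]), 58.3)
side cblue (array([644.9, 138.5]), array([153.8, 152. ]), 58.1)
t 16.8 pos [422.6 330.3  60.6] close -18.9 d [ 0.5 -0.8 74. ] turn -0.001 q6 0.78 F [ 0.2 -0.4 -1.3] w 41.6
```

```bash
python3 -m crank '[0.5,-0.8,15,0,0.5,-0.8,35,0,0.5,-0.8,52,0,0.5,-0.8,63,0,0.5,-0.8,69,0,0.5,-0.8,72,0,0.5,-0.8,73.5,0,0.5,-0.8,74,0,0.5,-0.8,74.3,0,0.5,-0.8,74.3,0]'; python3 -m crank '[0,0,0.3,0,0,0,0.3,0]'
```

```text
time: 18.05
ee_pos: [0.4215, 0.3316, -0.0133]
tool_rot: [3.141, -0.0, 1.241]
force: [0.8, -0.4, -0.8]
gripper_width: 0.0409
grip_force: 30.0
time: 18.3
ee_pos: [0.4214, 0.3316, -0.0138]
tool_rot: [-3.142, 0.0, 1.241]
force: [0.6, 0.4, -0.1]
gripper_width: 0.0411
grip_force: 30.0
```

```bash
python3 -m crank '[0,0,0.4,0,0,0,0.4,0]';python3 -m crank '[0,0,0.2,0,0,0,0.2,0]';
```

```text
time: 18.55
ee_pos: [0.4215, 0.3316, -0.0141]
tool_rot: [3.142, -0.0, 1.241]
force: [-0.1, -0.2, 0.7]
gripper_width: 0.0411
grip_force: 30.0
time: 18.8
ee_pos: [0.4215, 0.3316, -0.0141]
tool_rot: [3.141, -0.0, 1.241]
force: [-1.8, -0.4, 5.5]
gripper_width: 0.0417
grip_force: 30.0
```

```bash
python3 -m crank '[0,0,0,0,0,0,0,0,0,0,0,0,0,0,0,0]' 64; python3 -m crank '[0,0,-8,0,0,0,-25,0,0,0,-55,0,0,0,-80,0,0,0,-80,0]' 64; python3 go.py 430 -322.3 60 10.2
```

```text
time: 19.3
ee_pos: [0.4214, 0.3315, -0.0145]
tool_rot: [-3.142, 0.0, 1.241]
force: [0.1, 0.2, 0.8]
gripper_width: 0.064
grip_force: 0.0
time: 19.92
ee_pos: [0.4225, 0.3321, 0.0681]
tool_rot: [3.138, -0.003, 1.241]
force: [-0.3, 0.0, -0.0]
gripper_width: 0.0637
grip_force: 0.0
t 19.93 pos [422.5 332.1  68.1] close -18.9 d [-616.7  219.1    6.8] turn -0.508 q6 0.78 F [-0.3  0.  -0. ] w 63.7
```

```bash
python3 -m crank '[-20,7,0,-0.02,-70,25,0,-0.06,-125,44,0,-0.1,-180,64,0,-0.15,-235,83,0,-0.19,-290,103,0,-0.24,-345,123,0,-0.28,-400,142,0,-0.33,-455,162,0,-0.37,-510,181,0,-0.42]' 64; python3 go.py 430 -322.3 60 10.2; python3 - <<'E'
from h import *
I={n:optics.get_image(n) for n in("top","side")}
for n,uv in(("top",(113,218)),("side",(170,146))): print(n,rect(contour(n,I[n],uv,M["amber"],14 if n=="top" else 18,.012)))
b=I["top"][178:258,74:154];s=I["side"][110:180,130:210]
cv2.imwrite("pics/c5.png",np.hstack([cv2.resize(b,(390,390),interpolation=2),cv2.resize(s,(390,390),interpolation=2)]))
E
```

```text
time: 21.18
ee_pos: [0.4269, -0.2114, 0.0653]
tool_rot: [-3.141, -0.0, 1.662]
force: [0.6, 1.3, -0.2]
gripper_width: 0.064
grip_force: 0.0
t 21.18 pos [ 426.9 -211.4   65.3] close 5.2 d [-110.7   -7.     5.2] turn -0.087 q6 -0.8 F [ 0.6  1.3 -0.2] w 64.0
top (array([420.1, 329.7]), array([41., 37.]), 71.4)
side (array([421.8, 331.7]), array([47.9, 39.6]), 71.4)
```

View pics/c5.png

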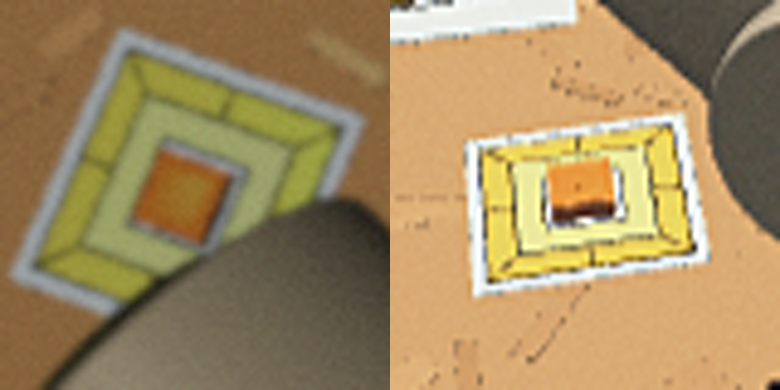

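Amber sits square inside its outline, with the white margin visible around it in both crops (top about (185,195), side about (585,190)). Its centre is within about 1.5 mm of the card's. Next is blue.

```bash
python3 -m crank '[-50,-3,0,-0.04,-95,-6,3,-0.08,-110,-7,5,-0.087,-110.7,-7,5,-0.087,-110.7,-7,5,-0.087]' 64; python3 go.py 430 -322.3 -14.2 10.2
```

```text
time: 21.9
ee_pos: [0.4305, -0.3189, 0.0605]
tool_rot: [-3.141, -0.001, 1.749]
force: [0.0, 0.3, -0.4]
gripper_width: 0.0638
grip_force: 0.0
t 21.9 pos [ 430.5 -318.9   60.5] close 10.2 d [-3.3 -1.  74.7] turn -0.0 q6 -1.03 F [ 0.   0.3 -0.4] w 63.8
```

```bash
python3 -m crank '[-3,-1,15,0,-3,-1,35,0,-3,-1,52,0,-3,-1,63,0,-3,-1,70,0,-3,-1,73,0,-3,-1,74.5,0,-3,-1,74.5,0]'; python3 go.py 430 -322.3 -14.4 10.2
```

```text
time: 22.9
ee_pos: [0.43, -0.3237, -0.0136]
tool_rot: [3.141, 0.0, 1.748]
force: [1.1, -0.8, 0.6]
gripper_width: 0.0641
grip_force: 0.0
t 22.9 pos [ 430.  -323.7  -13.6] close 10.1 d [1.4 0.2 0.8] turn -0.001 q6 -1.04 F [ 1.1 -0.8  0.6] w 64.1
```

```bash
python3 -m crank '[1.4,0,0.6,0,1.4,0,0.6,0,1.4,0,0.6,0]'; python3 -m crank '[0,0,0,0,0,0,0,0,0,0,0,0,0,0,0,0,0,0,0,0]' 30; python3 go.py 430 -322.3 -14.4 10.2; python3 -m crank '[0,0,-4,0,0,0,-12,0,0,0,-30,0,0,0,-50,0,0,0,-70,0,0,0,-78,0,0,0,-78,0]';python3 go.py 643.9 137.2 60 58.5
```

```text
time: 23.28
ee_pos: [0.4297, -0.3222, -0.0144]
tool_rot: [3.142, 0.0, 1.748]
force: [0.3, -0.5, 0.4]
gripper_width: 0.064
grip_force: 0.0
time: 23.9
ee_pos: [0.4297, -0.3222, -0.0145]
tool_rot: [-3.142, 0.0, 1.748]
force: [0.0, -0.8, 0.5]
gripper_width: 0.0377
grip_force: 30.0
t 23.9 pos [ 429.7 -322.2  -14.5] close 10.1 d [-0.2  0.3 -0.1] turn -0.001 q6 -1.04 F [ 0.  -0.8  0.5] w 37.7
time: 24.78
ee_pos: [0.4298, -0.3223, 0.0638]
tool_rot: [3.141, 0.001, 1.748]
force: [0.3, 0.2, -1.0]
gripper_width: 0.0372
grip_force: 30.0
t 24.77 pos [ 429.8 -322.3   63.8] close 10.1 d [414.6 291.7   3.7] turn -0.844 q6 -1.04 F [ 0.3  0.2 -1. ] w 37.2
```

```bash
python3 -m crank '[22,15,0,-0.05,62,44,0,-0.13,110,77,0,-0.23,160,112,0,-0.33,210,147,0,-0.43,260,182,0,-0.53,310,217,1,-0.63,355,249,2,-0.73,395,277,3,-0.81,414,291,3,-0.844]';python3 -m crank '[0,0,0,0,0,0,0,0]'; python3 go.py 643.9 137.2 -13.6 58.5
```

```text
time: 26.02
ee_pos: [0.6431, 0.1391, 0.059]
tool_rot: [-3.141, -0.002, 2.596]
force: [0.2, -0.3, -1.1]
gripper_width: 0.0374
grip_force: 30.0
time: 26.28
ee_pos: [0.6427, 0.1356, 0.0598]
tool_rot: [-3.141, -0.001, 2.591]
force: [-0.3, 0.0, -0.8]
gripper_width: 0.0377
grip_force: 30.0
t 26.27 pos [642.7 135.6  59.8] close 58.4 d [-0.3  2.  73.4] turn -0.001 q6 -0.99 F [-0.3  0.  -0.8] w 37.7
```

```bash
python3 -m crank '[0,1.5,15,0,0,1.5,35,0,0,1.5,52,0,0,1.5,62,0,0,1.5,67,0,0,1.5,70,0,0,1.5,71,0,0,1.5,71,0]'; python3 go.py 643.9 137.2 -13.8 58.5
```

```text
time: 27.28
ee_pos: [0.6442, 0.1379, -0.0102]
tool_rot: [3.141, 0.0, 2.592]
force: [-0.2, 0.1, -1.0]
gripper_width: 0.0373
grip_force: 30.0
t 27.27 pos [644.2 137.9 -10.2] close 58.5 d [-0.1 -0.7  3.6] turn 0.0 q6 -0.99 F [-0.2  0.1 -1. ] w 37.3
```

```bash
python3 -m crank '[0,-0.5,1,0,0,-0.5,2,0,0,-0.5,3,0,0,-0.5,3.5,0,0,-0.5,3.5,0]'; python3 -m crank '[0,0,0.3,0,0,0,0.3,0]';python3 -m crank '[0,0,0.3,0,0,0,0.3,0]'
```

```text
time: 27.9
ee_pos: [0.6438, 0.1374, -0.014]
tool_rot: [-3.142, -0.0, 2.592]
force: [-0.2, -0.3, -0.4]
gripper_width: 0.0374
grip_force: 30.0
time: 28.15
ee_pos: [0.6437, 0.1374, -0.0143]
tool_rot: [-3.142, -0.0, 2.592]
force: [-1.0, 0.7, -1.1]
gripper_width: 0.0376
grip_force: 30.0
time: 28.4
ee_pos: [0.6438, 0.1374, -0.0145]
tool_rot: [-3.142, 0.0, 2.592]
force: [-0.5, 0.7, 0.4]
gripper_width: 0.0372
grip_force: 30.0
```

```bash
python3 -m crank '[0,0,0.3,0,0,0,0.3,0]';python3 -m crank '[0,0,0,0,0,0,0,0,0,0,0,0,0,0,0,0]' 62; python3 -m crank '[0,0,-8,0,0,0,-25,0,0,0,-55,0,0,0,-80,0,0,0,-80,0]' 62; python3 go.py 609.5 -125.6 66 70
```

```text
time: 28.65
ee_pos: [0.6438, 0.1374, -0.0145]
tool_rot: [3.142, 0.0, 2.592]
force: [-2.5, -0.1, 5.2]
gripper_width: 0.0377
grip_force: 30.0
time: 29.15
ee_pos: [0.6438, 0.1374, -0.015]
tool_rot: [-3.142, -0.0, 2.592]
force: [0.1, -0.3, 0.0]
gripper_width: 0.0617
grip_force: 0.0
time: 29.78
ee_pos: [0.645, 0.1375, 0.0681]
tool_rot: [3.139, 0.004, 2.592]
force: [0.3, 0.0, -0.1]
gripper_width: 0.0618
grip_force: 0.0
t 29.77 pos [645.  137.5  68.1] close 58.5 d [-107.2 -242.9    1.8] turn -0.201 q6 -0.99 F [ 0.3  0.  -0.1] w 61.8
```

```bash
python3 -m crank '[-10,-23,0,0.1,-25,-57,0,0.27,-42,-95,0,0.44,-58,-132,0,0.61,-74,-168,0,0.78,-90,-204,0,0.95,-102,-232,0,1.12,-107,-243,0,1.28,-107,-243,0,1.37,-107,-243,0,1.37]' 64; python3 go.py 609.9 -125.6 -8.6 -20; python3 - <<'E'
from h import *
I={n:optics.get_image(n) for n in("top","side")}
for n,uv in(("top",(188,140)),("side",(260,154))):print(n,rect(contour(n,I[n],uv,lambda h:M["blue"](h)&(h[...,1]>165),14 if n=="top" else 18,.012)))
for n,uv in(("top",(354,222)),("side",(292,297))): print(n,"cred",rect(contour(n,I[n],uv,M["white"],46 if n=="side" else 38,.002)))
b=I["top"][100:180,148:228];s=I["side"][119:189,220:300]
cv2.imwrite("pics/c6.png",np.hstack([cv2.resize(b,(390,390),interpolation=2),cv2.resize(s,(390,390),interpolation=2)]))
E
```

```text
time: 31.02
ee_pos: [0.6076, -0.1257, 0.0644]
tool_rot: [-3.14, -0.0, 1.222]
force: [-0.3, -0.3, -0.0]
gripper_width: 0.0639
grip_force: 0.0
t 31.02 pos [ 607.6 -125.7   64.4] close -20.0 d [ 0.8  2.2 73. ] turn 0.001 q6 -0.04 F [-0.3 -0.3 -0. ] w 63.9
top (array([643.9, 136.1]), array([54.7, 33.8]), -31.2)
side (array([647.4, 140.2]), array([57.1, 35.2]), -28.3)
top cred (array([ 423.4, -326.8]), array([153.1, 152.7]), 88.3)
side cred (array([ 424.2, -326.1]), array([152.4, 152. ]), 88.4)
```

View pics/c6.png

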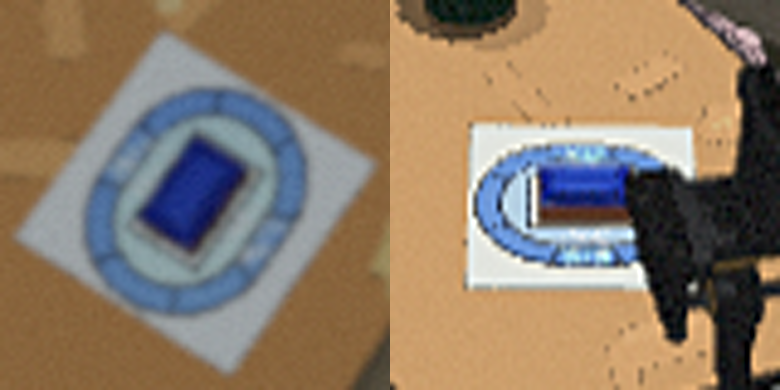

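Blue lies inside its outline, aligned with it at −31°, at about (195,190) in the top crop. I'll check its margins later. Next is red.

```bash
python3 -m crank '[0.5,1.2,15,0,0.5,1.2,35,0,0.5,1.2,52,0,0.5,1.2,62,0,0.5,1.2,69,0,0.5,1.2,72,0,0.5,1.2,73,0,0.5,1.2,73,0]'; python3 go.py 609.9 -125.6 -8.6 -20
```

```text
time: 32.12
ee_pos: [0.6095, -0.1257, -0.0075]
tool_rot: [3.141, 0.0, 1.222]
force: [0.9, -0.0, 0.4]
gripper_width: 0.0642
grip_force: 0.0
t 32.12 pos [ 609.5 -125.7   -7.5] close -20.0 d [0.2 0.3 1.1] turn 0.0 q6 -0.04 F [ 0.9 -0.   0.4] w 64.2
```

```bash
python3 -m crank '[0,0,0,0,0,0,0,0,0,0,0,0,0,0,0,0,0,0,0,0]' 36; python3 go.py 609.9 -125.6 -8.6 -20; python3 -m crank '[0,0,-4,0,0,0,-12,0,0,0,-30,0,0,0,-50,0,0,0,-70,0,0,0,-75,0,0,0,-75,0]';python3 go.py 423.8 -326.4 60 -20
```

```text
time: 32.75
ee_pos: [0.6094, -0.1256, -0.0077]
tool_rot: [3.141, 0.0, 1.222]
force: [-0.4, 0.5, 2.0]
gripper_width: 0.0424
grip_force: 30.0
t 32.75 pos [ 609.4 -125.6   -7.7] close -20.0 d [0.2 0.5 0.9] turn 0.0 q6 -0.04 F [-0.4  0.5  2. ] w 42.4
time: 33.62
ee_pos: [0.6093, -0.1256, 0.0674]
tool_rot: [3.141, 0.0, 1.222]
force: [-0.3, 0.4, -0.2]
gripper_width: 0.0423
grip_force: 30.0
t 33.62 pos [ 609.3 -125.6   67.4] close -20.0 d [-252.1 -105.7    7.4] turn 0.0 q6 -0.04 F [-0.3  0.4 -0.2] w 42.3
```

```bash
python3 -m crank '[-15,-6,0,0,-45,-19,0,0,-85,-36,1,0,-125,-52,2,0,-165,-69,4,0,-205,-86,5,0,-235,-98,6,0,-250,-105,7,0,-252,-106,7,0,-252,-106,7,0]'; python3 go.py 423.8 -326.4 -11 -20
```

```text
time: 34.88
ee_pos: [0.4239, -0.3256, 0.06]
tool_rot: [-3.141, -0.0, 1.222]
force: [0.3, -0.6, -0.8]
gripper_width: 0.0428
grip_force: 30.0
t 34.88 pos [ 423.9 -325.6   60. ] close -20.0 d [-0.8  0.2 71. ] turn 0.001 q6 -0.53 F [ 0.3 -0.6 -0.8] w 42.8
```

```bash
python3 -m crank '[-0.4,0,15,0,-0.4,0,35,0,-0.4,0,52,0,-0.4,0,62,0,-0.4,0,68,0,-0.4,0,70,0,-0.4,0,71,0,-0.4,0,71,0]'; python3 go.py 423.8 -326.4 -13.3 -20
```

```text
time: 35.88
ee_pos: [0.4235, -0.3267, -0.0106]
tool_rot: [3.141, 0.0, 1.222]
force: [-0.6, -0.1, 0.6]
gripper_width: 0.0424
grip_force: 30.0
t 35.88 pos [ 423.5 -326.7  -10.6] close -20.0 d [0.4 0.2 2.7] turn -0.0 q6 -0.53 F [-0.6 -0.1  0.6] w 42.4
```

```bash
python3 -m crank '[0.3,0.2,1,0,0.3,0.2,2,0,0.3,0.2,2.6,0,0.3,0.2,2.6,0]'; python3 -m crank '[0,0,0.3,0,0,0,0.3,0]';python3 -m crank '[0,0,0.3,0,0,0,0.3,0]'
```

```text
time: 36.38
ee_pos: [0.4237, -0.3263, -0.0135]
tool_rot: [-3.142, -0.0, 1.222]
force: [-0.8, -0.6, -0.6]
gripper_width: 0.0424
grip_force: 30.0
time: 36.62
ee_pos: [0.4237, -0.3264, -0.0137]
tool_rot: [3.142, 0.0, 1.222]
force: [-0.0, 0.7, 0.7]
gripper_width: 0.0427
grip_force: 30.0
time: 36.88
ee_pos: [0.4237, -0.3264, -0.0138]
tool_rot: [3.141, 0.0, 1.222]
force: [-1.9, 1.7, 5.4]
gripper_width: 0.0425
grip_force: 30.0
```

```bash
python3 -m crank '[0,0,0,0,0,0,0,0,0,0,0,0,0,0,0,0]' 64; python3 -m crank '[0,0,-8,0,0,0,-25,0,0,0,-60,0,40,0,-100,0,90,0,-120,0,140,0,-130,0,180,0,-130,0,200,0,-130,0,200,0,-130,0,200,0,-130,0]' 64; python3 - <<'E'
from h import *
I={n:optics.get_image(n) for n in("top","side")}
o=[]
for k,ut,us in(("red",(354,220),(292,294)),("amber",(113,218),(170,146)),("blue",(188,140),(260,154))):
  mk=M[k] if k!="blue" else (lambda h:M["blue"](h)&(h[...,1]>165))
  for n,uv in(("top",ut),("side",us)):
    j=rect(contour(n,I[n],uv,mk,14 if n=="top" else 18,.012));c=rect(contour(n,I[n],uv,M["white"],46 if n=="side" and k=="red" else 38,.002))
    print(k,n,j,c)
  b=I["top"];u,v=ut;s=I["side"];U,V=us
  o.append(np.vstack([cv2.resize(b[v-20:v+20,u-20:u+20],(266,266),interpolation=2),cv2.resize(s[V-25:V+25,U-25:U+25],(266,266),interpolation=2)]))
cv2.imwrite("pics/c7.png",np.hstack(o))
E
```

```text
time: 37.38
ee_pos: [0.4237, -0.3263, -0.0142]
tool_rot: [-3.142, -0.0, 1.222]
force: [-0.5, 0.3, 0.5]
gripper_width: 0.0637
grip_force: 0.0
time: 38.62
ee_pos: [0.492, -0.1392, 0.1165]
tool_rot: [3.141, 0.0, 1.221]
force: [-0.5, -0.9, -0.1]
gripper_width: 0.0637
grip_force: 0.0
red top (array([ 423. , -326.3]), array([38.2, 36.5]), -88.9) (array([ 439.7, -312.5]), array([184.3, 182.5]), -1.6)
red side (array([ 424.3, -324.6]), array([40.5, 40.1]), 52.7) (array([ 424.2, -326.1]), array([152.4, 152. ]), 88.4)
amber top (array([420.1, 329.9]), array([41.1, 37.1]), 71.4) (array([421.2, 329.2]), array([153. , 152.6]), 71.3)
amber side (array([421.9, 332.4]), array([46.5, 39.7]), 71.4) (array([422.7, 332.2]), array([154.8, 152. ]), 71.2)
blue top (array([644.1, 136.1]), array([54.6, 33.8]), -30.7) (array([642.9, 135.9]), array([152.8, 152.7]), 58.2)Traceback (most recent call last):
  File "<stdin>", line 7, in <module>
  File "h.py", line 18, in contour
    p=max(cs,key=cv2.contourArea)
ValueError: max() iterable argument is empty
```

Red and amber are centred to about 1.5 mm. The arm hides blue in the side view, so I'll move it aside.

```bash
python3 -m crank '[15,-20,0,0,45,-60,0,0,75,-102,0,0,105,-143,0,0,135,-184,0,0,165,-224,0,0,190,-258,0,0,204,-277,0,0,204,-277,0,0]' 64; python3 - <<'E'
from h import *
I={n:optics.get_image(n) for n in("top","side")}
o=[]
for k,ut,us in(("red",(354,220),(292,294)),("amber",(113,218),(170,146)),("blue",(188,140),(260,154))):
  b=I["top"];u,v=ut;s=I["side"];U,V=us
  o.append(np.vstack([cv2.resize(b[v-20:v+20,u-20:u+20],(266,266),interpolation=2),cv2.resize(s[V-25:V+25,U-25:U+25],(266,266),interpolation=2)]))
cv2.imwrite("pics/c7.png",np.hstack(o))
mk=lambda h:M["blue"](h)&(h[...,1]>165)
for n,uv in(("top",(188,140)),("side",(260,154))):print(n,rect(contour(n,I[n],uv,mk,16,.014)),rect(contour(n,I[n],uv,M["white"],38,.002)))
E
```

```text
time: 39.85
ee_pos: [0.3013, 0.1483, 0.1161]
tool_rot: [3.141, -0.0, 1.223]
force: [-0.0, 0.1, -0.6]
gripper_width: 0.0641
grip_force: 0.0
top (array([643.2, 136. ]), array([54.3, 33.9]), -30.4) (array([642.9, 135.9]), array([153. , 152.5]), 58.3)
side (array([645.7, 139.5]), array([56.6, 36.5]), -32.4) (array([644.8, 138.4]), array([154.9, 151.8]), 58.2)
```

View pics/c7.png

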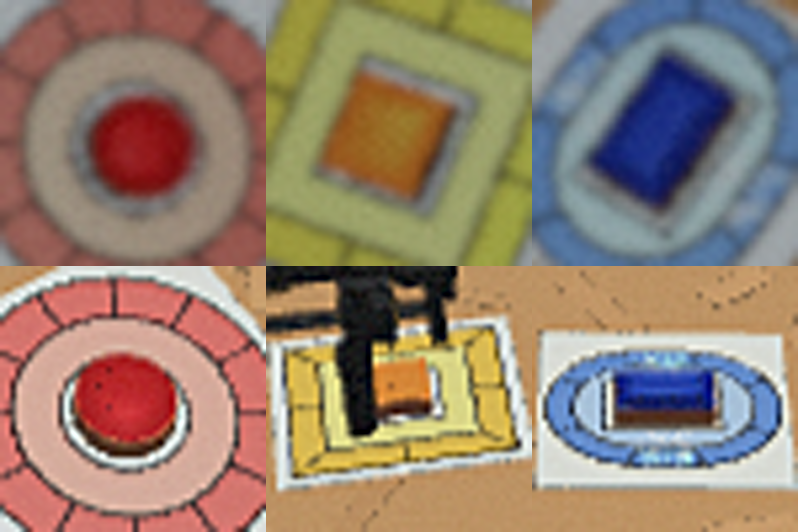

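All three jewels lie flat inside their outlines: red at (140,145), amber at (390,135) and blue at (665,130) in the top crops. The offsets are about 1 mm and the angles match, so I'm handing in.

```bash
python3 -c "
from rig import hand_in
print(hand_in())"
```

```text
the job is handed in; nothing more can be done
None
```

Handed in at about 40 s: red (parked on the light pad on the way), amber and blue each lie flat, turned to fit and within about 1.5 mm of centre by the last camera check; the only miss was a first close over the red jewel, which did not visibly move it, and I made no separate final check of the tumbler, basket and pliers.

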